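# Put the bench tools and the loose cast back in their places

## Robot

A 6-joint arm with a two-finger parallel gripper is mounted at the origin on the work surface; the furniture and walls round the work are solid. World frame = base frame: x ahead of the robot, y to its left, z up, the work surface at z = 0. Lengths are in m, angles in rad, forces in N, time in s.
With the tool pointing down it reaches from about 0.325 to 1 m from the base axis. Payload 5.1 kg.
Tool frame: the origin (TCP) lies between the finger pads; the fingertips stand 8 mm ahead of it and the grasp point (between the pads) lies 11 mm behind it (bot.finger_overhang is the distance from the TCP to the fingertips, in m); z points along the fingers, y is the line along which they close (so a half turn about z gives the same grasp; the last joint's range is limited). The gripper opens to 85 mm and grips with 20 to 120 N. Pads are 22 mm wide; open, the fingers measure 114 mm over their backs; the gripper's body (76 mm by 85 mm) begins 54 mm behind the grasp point. The pads swing forward as they close: fully open they stand 13 mm farther back than shut.
Start: joints at [-1.229, 0.124, 1.65, -0, 1.367, -0.083], TCP at [0.268, -0.592, 0.239] pointing down, gripper open.
Joint ranges: [-2.61, 2.61], [-1.02, 2.33], [0.03, 2.71], [-1.35, 4.49], [0.32, 2.68], [-2.91, 2.91]. Speed limits (rad/s): [2.57, 2.57, 3.14, 3.14, 3.14, 3.14].

## Interface

Orientations are given as a rotation vector (axis times angle).
In Python, from station import bot, vision, order, readout gives the robot as it stands. Calls block until the motion is done:
- bot.move_ptp(position, orientation): joint-space move of the TCP to a pose.
- bot.move_linear(position, vel=0.15, attitude=None, stop_force=None): straight line of the TCP; attitude=None keeps the orientation; vel is the mean speed in m/s. With stop_force (N) it stops when the force on the tool has changed by that much, and returns True; else False.
- bot.movej(angles): joint-space move.
- bot.open_jaws() and bot.grasp(f_grip=None): open the fingers fully, or close them until they stop; f_grip is the grip in N (None keeps the last).
- bot.wait(seconds).
- bot.inverse_kinematics(position, orientation): joint angles nearest the present ones, or None.
- vision.capture(name): name is "side" or "top" or "wrist"; returns a dict with "color" (384x512x3 uint8, red, green, blue), "K" (3x3 intrinsics, pixels), "T" (4x4, takes a point from camera to world coordinates); the wrist camera has in their place "T_tool_cam" (4x4, takes a point from camera to tool coordinates, whose origin is the TCP and whose axes are the flange's). Camera axes: x right, y up, looking along -z (the intrinsics and any distortion apply to the point x, -y, -z); pixel columns grow to the right and rows downward; lengths in m; the calibration is good to about 2 mm. A picture is of the moment at which its call begins: read the wrist's pose just before it. There is no depth.
A pose or a line that the arm cannot do raises bot.PlanningError and nothing moves.
- order.close_job(): hands the job in; it is judged then, once.
Readings, each from a call of its own:
- readout.get_clock(): time.
- readout.get_joints(): joint angles.
- readout.get_joint_vel(): joint speeds.
- readout.get_joint_torque(): joint torques, N m.
- readout.get_tcp_pos(): TCP position.
- readout.get_eef_rot(): TCP orientation.
- readout.get_force(): force on the tool from outside, world axes, zero at the start.
- readout.get_ft_torque(): the same for the moment, N m.
- readout.get_grip_width(): opening from 0.0 (shut) to 1.0 (fully open).
- readout.get_finger_force(): force on a finger pad.
Only numpy, scipy, OpenCV 4.12 (cv2) and the standard library are available. Lean on these libraries where they do the work, as an engineer would, in place of code of your own. Each camera call takes 0.05 s, during which the arm holds its last target. There are 200 camera calls.

## Task

Clear up after the case: press the plaster spatula (brown handle) into the clips of the longer rail and the wax spatula (black handle) into those of the shorter one, each with its handle middle over the middle of the rail and snapped fully home in both clips, pointing whichever way you like. Set the bur block down in the small steel tray, and lay the loose upper cast flat, teeth up, in the empty half of the yellow work pan, leaving the lower cast lying in its own half.

Things in the scene. Friction and masses are not known exactly. Their poses are not given: they have to be found in the camera images.
- plaster_spatula: Plaster spatula, 225 mm long: brown wooden handle, broad steel blade (22 mm wide). Origin under the middle of its length; y runs along it towards the butt of the handle. Handle round, 17 to 19 mm in diameter, axis at z = 9.5 mm, from y = 0 to y = +112; handle middle at y = +56 mm. The blade reaches to y = -112; in a rail it has most room away from the robot. About 95 g, balanced near y = +15.
- wax_spatula: Wax spatula, 175 mm long: black handle, narrow steel blade. Origin under the middle of its length; y runs along it towards the butt of the handle. Handle round, 17 to 19 mm in diameter, axis at z = 9.5 mm, from y = 0 to y = +87; handle middle at y = +44 mm. The blade reaches to y = -87. About 70 g, balanced near y = +18.
- cast_upper: Tan plaster dental cast standing alone on the bench, teeth up: base 56 (x) by 68 (y) mm, 18 mm high, the teeth reach 32 mm. Origin under the middle of the base, z up. The base has a flat back at x = -28 mm and a blunt front at x = +28; grasp it across x (56 mm) at y = 0 or across its widest part. 110 g.
- bur_block: Aluminium block 34 (x) by 84 (y) mm, 26 mm high, with small burs standing in its top to 57 mm. Origin under its middle, z up. Grasp the block across x (34 mm) by its upper half. 210 g.
- long_rail: The longer clip rail: grey bar 46 (x) x 140 (y) x 8 mm, origin under its middle. Sprung clips at y = +36 and -36, 12 long, open upward: mouth 28 wide at z = 45, lips 14 apart at z = 36. A handle laid along y and pressed straight down (8 to 10 N) snaps under the lips onto saddles at z = 20 (the spatula's origin then at z = 20). Free room for fingers between the clips. Fixed.
- short_rail: The shorter clip rail: grey bar 46 (x) x 104 (y) x 8 mm, origin under its middle. Sprung clips at y = +28 and -28, 12 long, open upward: mouth 28 wide at z = 45, lips 14 apart at z = 36. A handle laid along y and pressed straight down (8 to 10 N) snaps under the lips onto saddles at z = 20 (the spatula's origin then at z = 20). Free room for fingers between the clips. Fixed.
- bur_tray: Shallow bright steel tray for the bur block: inside 56 (x) by 106 (y) mm, floor at z = 3 mm, rolled rim 4 mm thick with its top at z = 13 mm; origin under its middle. Long way along y. Fixed to the bench.
- work_pan: Yellow plastic work pan: 143 (x) by 208 (y) mm over the rim, inside 122 by 186 mm, floor at z = 3 mm, walls 5 mm thick with their top at z = 43 mm; origin under its middle. The lower cast already lies in its -y half; the +y half is empty. Fixed to the bench.
- cast_lower: Tan plaster dental cast of the same size and axes as the other, already lying in the pan, loose; its origin is under the middle of its base.
Not all that is in view belongs to the job. Leave any red look-alike of the cast_upper alone.

How it is judged:
At the end, for the whole second after the job is handed in: Spatula handles home in both clips: origin under 25 mm above the rail's, handle middle within 15 mm of the rail's. Bur block upright in the tray, within 16 mm of its middle; upper cast flat, teeth up, on the floor of the pan's empty half; lower cast in its own half; all at rest (y of long_rail in the frame of plaster_spatula between 0.041 and 0.071 m and x of plaster_spatula in the frame of long_rail between -0.012 and 0.012 m and z of plaster_spatula in the frame of long_rail below 0.025 m and angle between the y axis of plaster_spatula and the y axis of long_rail, either way round below 0.15 rad and angle between plaster_spatula's own y axis and vertical between 1.49 and 1.65 rad and linear speed of each of plaster_spatula, wax_spatula, bur_block, cast_upper, cast_lower below 0.02 m/s and y of short_rail in the frame of wax_spatula between 0.029 and 0.059 m and x of wax_spatula in the frame of short_rail between -0.012 and 0.012 m and z of wax_spatula in the frame of short_rail below 0.025 m and angle between the y axis of wax_spatula and the y axis of short_rail, either way round below 0.15 rad and angle between wax_spatula's own y axis and vertical between 1.49 and 1.65 rad and x of bur_block in the frame of bur_tray between -0.016 and 0.016 m and y of bur_block in the frame of bur_tray between -0.016 and 0.016 m and z of bur_block in the frame of bur_tray below 0.008 m and angle between each of bur_block, cast_upper, cast_lower's own z axis and vertical below 0.12 rad and x of cast_upper in the frame of work_pan between -0.045 and 0.045 m and y of cast_upper in the frame of work_pan between 0.005 and 0.075 m and z of each of cast_upper, cast_lower in the frame of work_pan below 0.009 m and x of cast_lower in the frame of work_pan between -0.045 and 0.045 m and y of cast_lower in the frame of work_pan between -0.075 and -0.02 m); the robot touches nothing.
It also fails if it takes over 112 s, if anything falls off the work surface, if the arm or the gripper's body presses on something with over 40 N, if the wrist force passes 120 N, or if a joint passes its speed limit or range.

## Working session

There is one attempt and no reset: what is moved stays moved. The work goes in short steps, each a Python script; the robot and the scene stay as the last script left them, time stands still between calls to the robot, and variables do not carry over. Pictures are saved under pics/ and viewed, at most 14 in all, crops included, and the job is handed in when it is done.

```bash
ls; mkdir -p pics
python3 - <<'E'
from station import bot, vision, order, readout
import cv2, numpy as np
for n in ["top","side"]:
    d=vision.capture(n); cv2.imwrite(f"pics/{n}0.png",cv2.resize(d["color"][:,:,::-1],(800,600),interpolation=cv2.INTER_CUBIC)); cv2.imwrite(f"{n}0_raw.png",d["color"][:,:,::-1])
    np.savez(n+"0.npz",**{k:v for k,v in d.items()}); print(d.keys()); print(d["K"],d["T"])
p=readout.get_tcp_pos(); r=readout.get_eef_rot(); print(p,r,readout.get_clock())
d=vision.capture("wrist"); print(d["T_tool_cam"],d["K"])
E
```

```text
pics
dict_keys(['color', 'K', 'T'])
[[496.73359572   0.         260.464665  ]
 [  0.         496.73359572 182.54118205]
 [  0.           0.           1.        ]] [[-0.01955118  0.98977271 -0.14130726  0.45614235]
 [-0.99969242 -0.01719578  0.01787068 -0.01029709]
 [ 0.01525802  0.14161319  0.98980447  1.21135618]
 [ 0.          0.          0.          1.        ]]
dict_keys(['color', 'K', 'T'])
[[428.60529887   0.         248.00276119]
 [  0.         428.60529887 194.40703657]
 [  0.           0.           1.        ]] [[ 0.99941775  0.01132871 -0.03218408  0.56943857]
 [-0.03207774  0.63339776 -0.77316124 -0.70196236]
 [ 0.01162641  0.77374346  0.63339236  0.57380913]
 [ 0.          0.          0.          1.        ]]
[ 0.26767251 -0.59174177  0.2381604 ] [-3.06914835e+00 -6.61822907e-01  3.78073615e-04] 0.1
[[-1.35699704e-04  9.65336132e-01  2.61009836e-01  6.55179546e-02]
 [ 9.99999962e-01  1.93575626e-04 -1.96030340e-04 -7.45617388e-04]
 [-2.39760312e-04  2.61009799e-01 -9.65336121e-01 -1.34944344e-01]
 [ 0.00000000e+00  0.00000000e+00  0.00000000e+00  1.00000000e+00]] [[283.28492638   0.         251.89374032]
 [  0.         283.28492638 194.37065885]
 [  0.           0.           1.        ]]
```

View pics/top0.png

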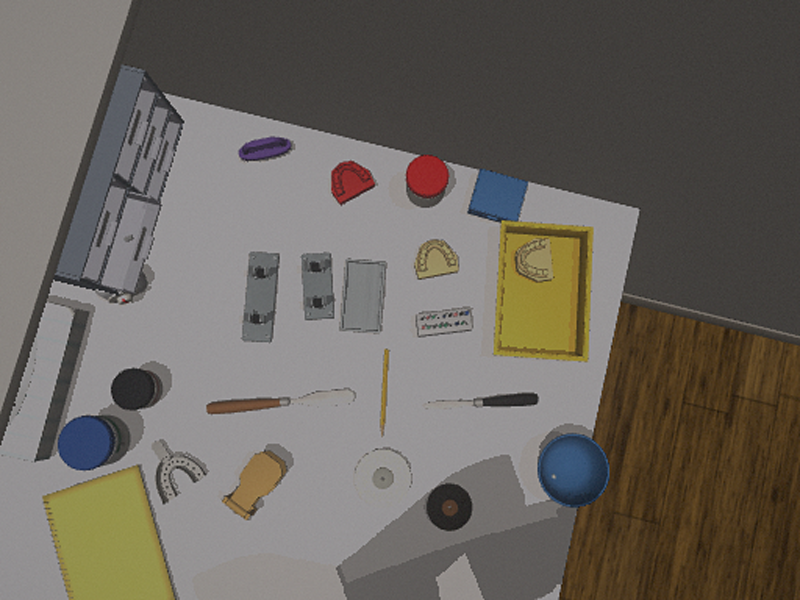

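View pics/side0.png

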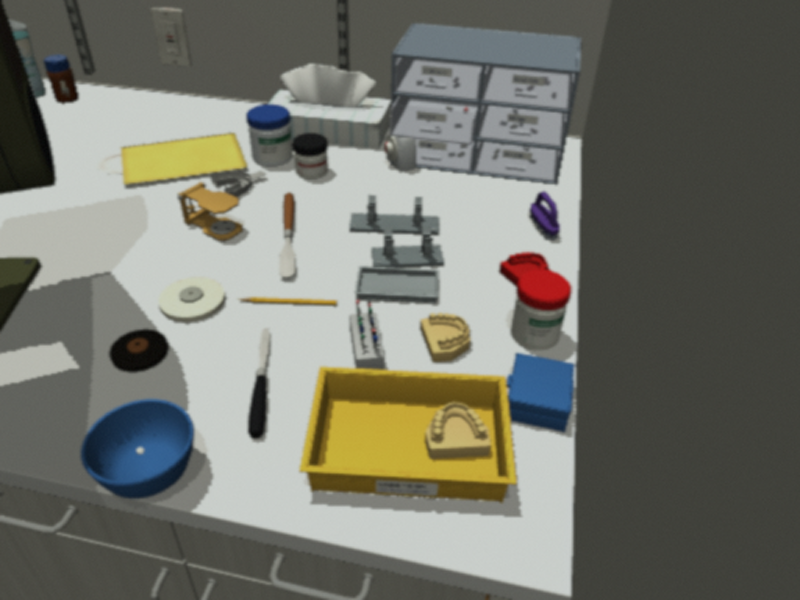

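The top view (800x600) shows:
- Plaster spatula: handle (207–288, 403), blade to the right.
- Wax spatula: handle (475–538, 400).
- Rails: long rail (261,297), short rail (317,286).
- Tray (363,296) and bur block (444,321).
- Pan (545,292), with the lower cast (535,260) in its far end, so pan +y points towards the robot.

Two things could be the upper cast: the tan one at (437,258) and the red one at (352,183). The tan one fits the description, since the red one is the look-alike. Next I'll measure with masks.

```bash
cat > h.py <<'E'
import numpy as np, cv2
from scipy.spatial.transform import Rotation as R
def ray(K,T,uv):
    uv=np.atleast_2d(np.asarray(uv,float)); x=(uv[:,0]-K[0,2])/K[0,0]; y=(uv[:,1]-K[1,2])/K[1,1]
    return T[:3,3], np.c_[x,-y,-np.ones(len(x))]@T[:3,:3].T
def plane(K,T,uv,z):
    o,d=ray(K,T,uv); return o+d*((z-o[2])/d[:,2])[:,None]
def proj(K,T,P):
    p=(np.atleast_2d(P)-T[:3,3])@T[:3,:3]; return np.c_[K[0,0]*p[:,0]/-p[:,2]+K[0,2],K[1,1]*-p[:,1]/-p[:,2]+K[1,2]]
E
cat > m.py <<'E'
from h import *
d=np.load("top0.npz"); K,T,im=d["K"],d["T"],d["color"]
hsv=cv2.cvtColor(im,cv2.COLOR_RGB2HSV); H,S,V=[hsv[...,i].astype(int) for i in range(3)]
print("bench",hsv[240,200],"rail",hsv[190,168],"tray",hsv[190,232],"block",hsv[205,272],hsv[208,300],"cast",hsv[170,282],"pan",hsv[210,340], "low", hsv[175,340])
vis=im.copy()
def obj(name,mask,roi,z):
    x0,y0,x1,y1=[int(v*.64) for v in roi]; m=np.zeros(mask.shape,np.uint8); m[y0:y1,x0:x1]=mask[y0:y1,x0:x1]
    cs,_=cv2.findContours(m,cv2.RETR_EXTERNAL,cv2.CHAIN_APPROX_NONE); c=max(cs,key=cv2.contourArea)
    P=plane(K,T,c[:,0,:],z)[:,:2]; (cx,cy),(w,h),a=cv2.minAreaRect((P*1000).astype(np.float32))
    b=cv2.boxPoints(((cx,cy),(w,h),a)); e=[b[1]-b[0],b[2]-b[1]]; l=max(e,key=np.linalg.norm)
    print(name,"c",np.round([cx,cy],1),"size",np.round(sorted([w,h]),1),"long dir deg",round(np.degrees(np.arctan2(l[1],l[0]))%180,1))
    cv2.polylines(vis,[np.int32(proj(K,T,np.c_[b/1000,np.full(4,z)]))],True,(255,0,0),1)
sat=S>60
obj("plaster_h",(S>90)&(H<20),(195,385,300,420),.0095)
obj("wax_h",(V<90),(470,385,550,415),.0095)
rail=(V<int(V[240,200]*.78))
obj("long",rail,(235,240,290,350),.008)
obj("short",rail,(296,245,338,328),.008)
obj("tray",(V<int(V[240,200]*.92)),(336,250,392,342),.012)
obj("cast",(S>50),(405,230,470,285),.018)
obj("block",(V<int(V[240,200]*.88)),(405,300,485,345),.022)
obj("pan",(S>120)&(H>18)&(H<35),(485,210,605,370),.043)
obj("low",(S<135)&(H<35)&(V>110),(505,232,560,290),.021)
cv2.imwrite("pics/m.png",cv2.resize(vis[120:300,120:400,::-1],(800,514),interpolation=cv2.INTER_CUBIC))
E
python3 m.py
```

```text
bench [  0   5 154] rail [105  10 107] tray [ 80   6 125] block [  8   7 143] [  8  14 145] cast [ 24  92 153] pan [ 26 165 151] low [ 19 107 143]
plaster_h c [447.7 222.9] size [ 16.2 109.6] long dir deg 94.6
wax_h c [ 448.3 -179.8] size [16.6 98.6] long dir deg 88.9
long c [614.7 196.7] size [ 49.6 141.5] long dir deg 175.3
short c [630.5 107.7] size [ 49.4 105.2] long dir deg 3.5
tray c [612.9  37. ] size [ 66.8 114.6] long dir deg 174.6
cast c [670.1 -75.8] size [57.3 68.2] long dir deg 100.4
block c [569.3 -88.1] size [38.8 89.7] long dir deg 95.6
pan c [ 612.9 -239. ] size [142.2 207.3] long dir deg 174.7
low c [ 663.2 -229.9] size [54.2 64.9] long dir deg 2.5
```

View pics/m.png

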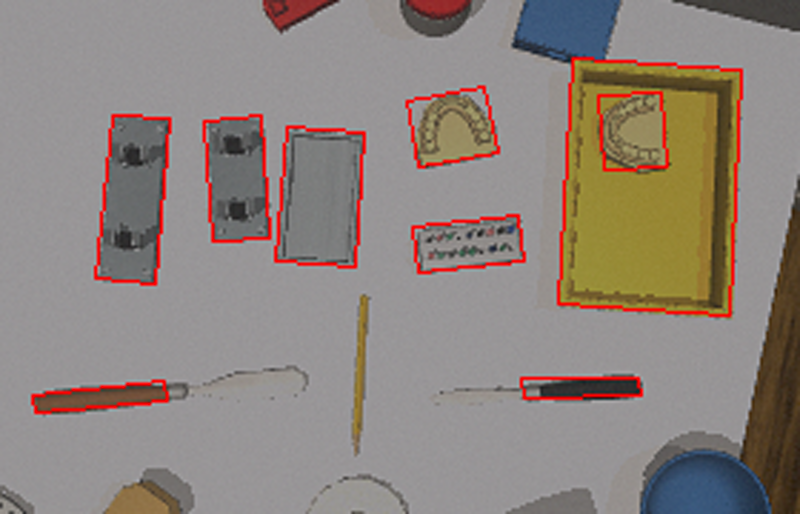

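The boxes sit tightly on the objects, and the measured sizes match the given ones: rails 140 and 104 mm, pan 142x207, cast 57x68. I'll check the rails once from the wrist camera, then start.

```bash
cat >> h.py <<'E'
def down(deg):
    f=np.radians(deg); c,s=np.cos(f),np.sin(f)
    return R.from_matrix(np.array([[-s,c,0],[c,s,0],[0,0,-1]])).as_rotvec()
def wristT(p,r,d):
    W=np.eye(4); W[:3,:3]=R.from_rotvec(r).as_matrix(); W[:3,3]=p; return W@d["T_tool_cam"]
E
python3 - <<'E'
from station import bot, vision, order, readout
from h import *
bot.move_ptp([.60,.13,.30],down(85)); bot.wait(.3)
p,r=readout.get_tcp_pos(),readout.get_eef_rot(); d=vision.capture("wrist"); T=wristT(p,r,d)
np.savez("w0.npz",color=d["color"],K=d["K"],T=T)
im=cv2.cvtColor(d["color"],cv2.COLOR_RGB2BGR)
for (c,s,a,z) in [((614.7,196.7),(140,46),175.3,.008),((630.5,107.7),(104,46),3.5,.008),((612.9,37),(114,64),174.6,.013)]:
    b=cv2.boxPoints((c,s,a))/1000; cv2.polylines(im,[np.int32(proj(d["K"],T,np.c_[b,np.full(4,z)]))],True,(0,0,255),1)
cv2.imwrite("pics/w0.png",cv2.resize(im,(800,600),interpolation=cv2.INTER_CUBIC)); print(p,readout.get_clock())
E
```

```text
[0.60007054 0.12968507 0.29995204] 3.3083
```

View pics/w0.png

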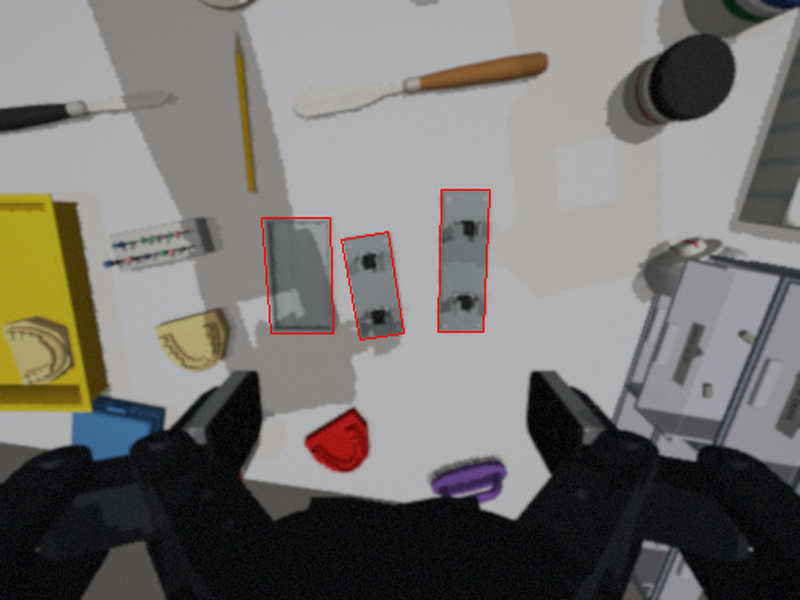

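The top-camera boxes fall exactly on both rails (443–490 and 345–403 px) and the tray in the wrist view. Picking the plaster spatula.

Run:
```python
from station import bot, vision, order, readout
from h import *
o=down(4.6); x,y=.4476,.2217
bot.open_jaws(); bot.move_ptp([x,y,.10],o); 
print(bot.move_linear([x,y,.011],vel=.12,stop_force=15), readout.get_tcp_pos())
bot.grasp(80); print(readout.get_grip_width(),readout.get_finger_force(),readout.get_force())
bot.move_linear([x,y,.16],vel=.15)
o=down(85.3); bot.move_ptp([.6147,.1967,.16],o); bot.wait(.3)
print(readout.get_grip_width(),readout.get_tcp_pos(),readout.get_force(),readout.get_clock())
d=vision.capture("side"); np.savez("s1.npz",**d)
c=cv2.cvtColor(d["color"],cv2.COLOR_RGB2BGR)[40:200,150:360]; cv2.imwrite("pics/s1.png",cv2.resize(c,(788,600),interpolation=cv2.INTER_CUBIC))
```

```text
False [0.44834769 0.22192198 0.01171717]
0.16276939576126875 78.35278630256653 [-1.39462012 -0.9683433   3.82075114]
0.16193484568364597 [0.61453461 0.19684917 0.16020912] [-0.46051665 -0.07472795 -1.13057613] 9.3333
```

View pics/s1.png

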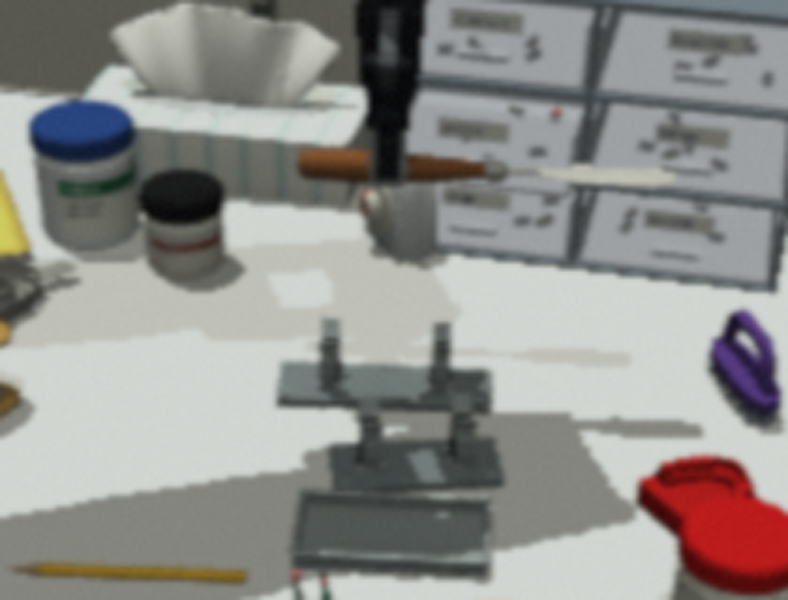

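The spatula is held level with the grip at the handle middle. Pressing it in.

Run:
```python
from station import bot, vision, order, readout
from h import *
x,y=.6147,.1967
bot.move_linear([x,y,.062],vel=.12); f=readout.get_force(); print(f)
print(bot.move_linear([x,y,.0305],vel=.04,stop_force=50), readout.get_tcp_pos(),readout.get_force(),readout.get_grip_width())
print(readout.get_clock())
d=vision.capture("side"); np.savez("s2.npz",**d)
c=cv2.cvtColor(d["color"],cv2.COLOR_RGB2BGR)[90:200,190:340]; cv2.imwrite("pics/s2.png",cv2.resize(c,(800,587),interpolation=cv2.INTER_CUBIC))
```

```text
[ 0.84053899 -0.54648061  0.1382666 ]
False [0.6152017  0.1967759  0.03152417] [-3.46751021 -0.65523401  6.57831277] 0.16279230015164337
11.2833
```

View pics/s2.png

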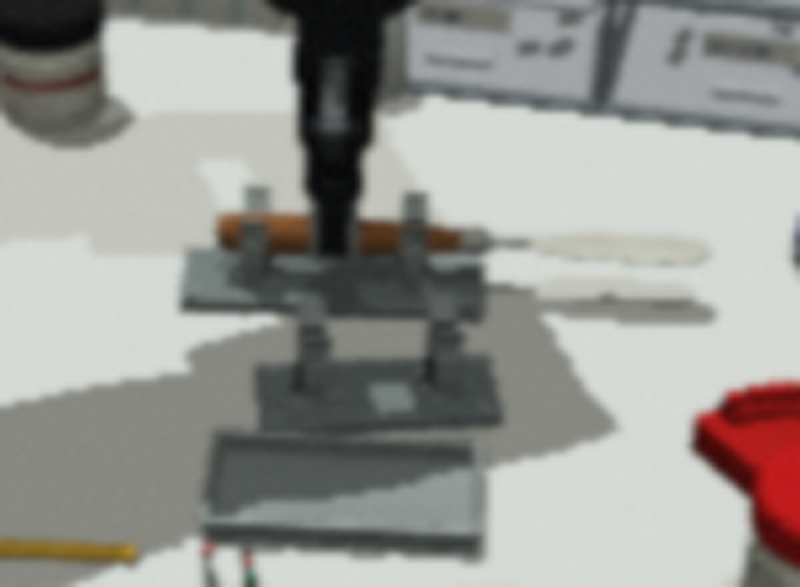

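The handle sits under the lips of both clips (245–265 and 405–425 px). Releasing, then the wax spatula.

Run:
```python
from station import bot, vision, order, readout
from h import *
d=np.load("top0.npz"); K,T=d["K"],d["T"]; V=d["color"].max(2)
m=np.argwhere(V[246:266,300:352]<60)[:,::-1]+[300,246]; P=plane(K,T,m,.0095)[:,:2]
l=cv2.fitLine(P.astype(np.float32),cv2.DIST_L2,0,.01,.01).ravel(); u=l[:2]*(-np.sign(l[1])); t=(P-l[2:])@u
butt=l[2:]+u*t.max(); mid=butt-u*.0435; a=np.degrees(np.arctan2(u[1],u[0])); print("dir",a,"len",np.ptp(t),"butt",butt,"mid",mid)
assert abs(a+90)<8 and np.linalg.norm(mid-[.448,-.186])<.008
bot.open_jaws(); x,y=.6147,.1967; bot.move_linear([x,y,.16],vel=.2)
x,y=mid; o=down(a+90); bot.move_ptp([x,y,.10],o)
print(bot.move_linear([x,y,.011],vel=.12,stop_force=15), readout.get_tcp_pos())
bot.grasp(80); print(readout.get_grip_width(),readout.get_finger_force(),readout.get_force())
bot.move_linear([x,y,.16],vel=.15)
x,y=.6305,.1077; bot.move_ptp([x,y,.16],down(-86.5)); bot.wait(.2)
print(readout.get_grip_width(),readout.get_tcp_pos(),readout.get_clock())
d=vision.capture("side"); c=cv2.cvtColor(d["color"],cv2.COLOR_RGB2BGR)[60:200,170:360]; cv2.imwrite("pics/s3.png",cv2.resize(c,(800,589),interpolation=cv2.INTER_CUBIC))
```

```text
dir -87.412384 len 0.08273907607830935 butt [ 0.44913132 -0.22707563] mid [ 0.44716743 -0.18361998]
False [ 0.44785782 -0.18385     0.01166785]
0.1625833993007623 78.47922563552856 [-1.5112863   0.89803897  5.8491319 ]
0.16065076077355797 [0.63048429 0.10719429 0.16011357] 19.1167
```

View pics/s3.png

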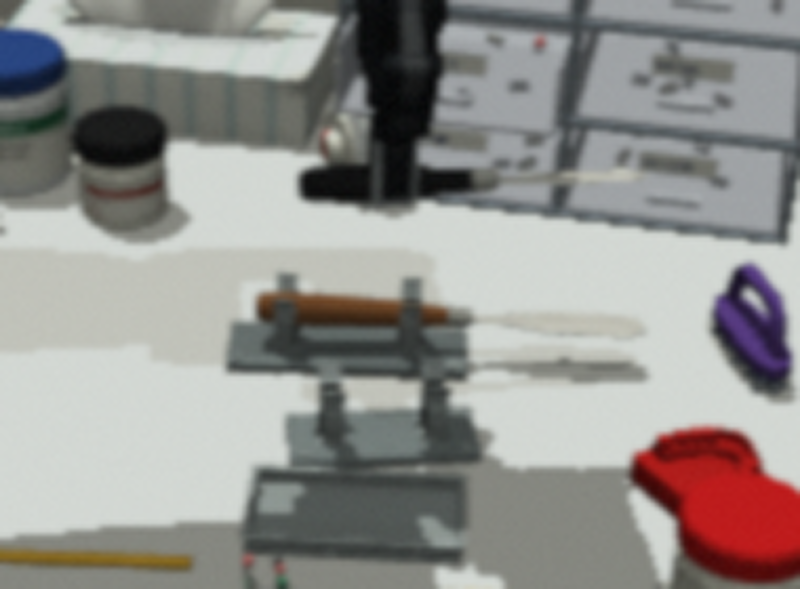

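The wax spatula is level and gripped near its handle middle, and the plaster spatula stays seated. I'll press it in, then place the cast. It goes in at 35° to the pan axes so the opened fingers clear the walls.

Run:
```python
from station import bot, vision, order, readout
from h import *
x,y=.6305,.1077
bot.move_linear([x+.002,y,.062],vel=.12)
print(bot.move_linear([x+.002,y,.0305],vel=.04,stop_force=50), readout.get_tcp_pos(),readout.get_force(),readout.get_grip_width())
bot.open_jaws(); bot.move_linear([x,y,.18],vel=.2)
x,y=.6701,-.0758; bot.move_ptp([x,y,.13],down(10.4)); bot.wait(.2)
p,r=readout.get_tcp_pos(),readout.get_eef_rot(); d=vision.capture("wrist"); T=wristT(p,r,d); im=cv2.cvtColor(d["color"],cv2.COLOR_RGB2BGR)
b=cv2.boxPoints(((670.1,-75.8),(56,68),10.4))/1000; cv2.polylines(im,[np.int32(proj(d["K"],T,np.c_[b,np.full(4,.018)]))],True,(0,0,255),1)
cv2.imwrite("pics/w1.png",cv2.resize(im,(800,600),interpolation=cv2.INTER_CUBIC)); print(readout.get_clock())
d=vision.capture("side"); c=cv2.cvtColor(d["color"],cv2.COLOR_RGB2BGR)[90:200,190:340]; cv2.imwrite("pics/s4.png",cv2.resize(c,(800,587),interpolation=cv2.INTER_CUBIC))
```

```text
False [0.6329604  0.1077651  0.03152335] [-1.63834675  0.62100382  7.03593755] 0.16469799521653106
24.625
```

View pics/w1.png

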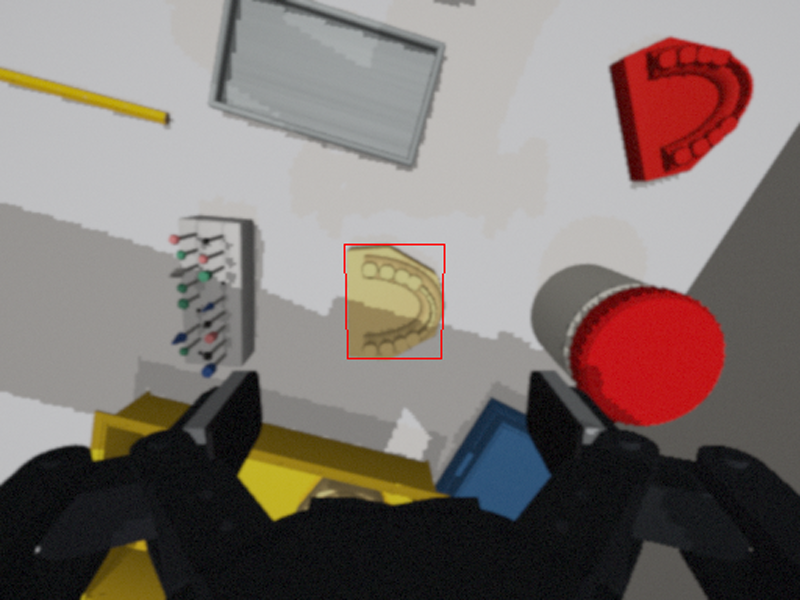

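View pics/s4.png

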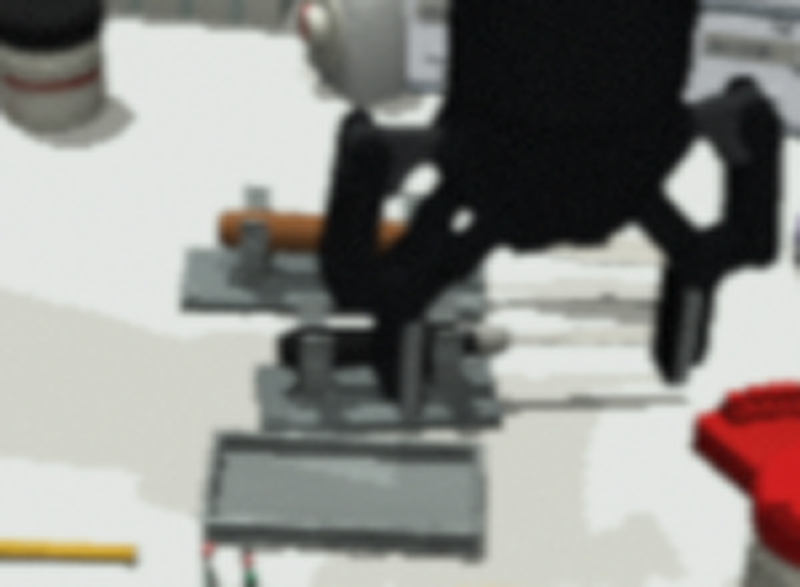

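The box sits on the tan cast (345–445, 243–360), so that is the one I want. The wax handle is seated in both clips. Before descending I'll check clearance to the red-lidded jar.

Run:
```python
from station import readout
from h import *
from station import vision
p,r=readout.get_tcp_pos(),readout.get_eef_rot(); d=vision.capture("wrist"); T=wristT(p,r,d); t=np.load("top0.npz")
o1,d1=ray(d["K"],T,[648*.64,357*.64]); o2,d2=ray(t["K"],t["T"],[428*.64,176*.64])
A=np.c_[d1[0],-d2[0]]; s=np.linalg.lstsq(A,o2-o1,rcond=None)[0]; print(o1+s[0]*d1[0],o2+s[1]*d2[0])
L=ray(d["K"],T,[[572*.64,357*.64],[724*.64,357*.64]])[1]*s[0]; print("dia",np.linalg.norm(L[0]-L[1]))
```

```text
[ 0.78482745 -0.06393775  0.07753461] [ 0.78374774 -0.06570875  0.07730924]
dia 0.06894618313942842
```

The jar edge is at x=0.750, which is tight but clear. I'll take the bur block first, which leaves room behind the cast. I'll grip it 10 mm off-centre so the opening fingers fall between the short rail's clips and miss the wax handle.

Run:
```python
from station import bot, vision, order, readout
from h import *
x,y=.5693+.001,-.0881-.010
bot.move_ptp([x,y,.14],down(5.6))
print(bot.move_linear([x,y,.021],vel=.12,stop_force=12), readout.get_tcp_pos())
bot.grasp(80); print(readout.get_grip_width(),readout.get_finger_force())
bot.move_linear([x,y,.16],vel=.15); bot.wait(.1); print(readout.get_grip_width(),readout.get_force())
x,y=.6269,.031
bot.move_ptp([x,y,.16],down(84.6)); bot.move_linear([x,y,.06],vel=.12)
d=vision.capture("top"); c=cv2.cvtColor(d["color"],cv2.COLOR_RGB2BGR)
d=vision.capture("side"); c2=cv2.cvtColor(d["color"],cv2.COLOR_RGB2BGR)
f=lambda c:cv2.resize(c,(400,400),interpolation=cv2.INTER_CUBIC)
cv2.imwrite("pics/b1.png",np.hstack([f(c[140:240,170:270]),f(c2[100:220,200:320])])); print(readout.get_clock())
```

```text
False [ 0.57116541 -0.09830342  0.02197765]
0.37022202341692734 82.23723292350769
0.3702733522838738 [-0.76718186  0.31773499 -2.2321581 ]
30.2167
```

View pics/b1.png

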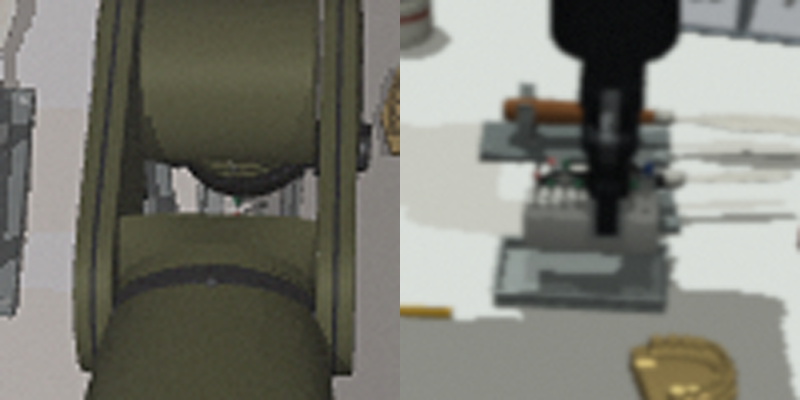

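The block is level (right panel: 525–655 against tray 497–665), about 5 mm off-centre as intended. I'll lower and release it, then move the cast.

Run:
```python
from station import bot, vision, order, readout
from h import *
x,y=.6269-.002,.031
bot.move_linear([x,y,.06],vel=.1)
print(bot.move_linear([x,y,.0245],vel=.05,stop_force=8), readout.get_tcp_pos(),readout.get_force())
bot.open_jaws(); bot.move_linear([x,y,.18],vel=.2)
c,s=np.cos(np.radians(10.4)),np.sin(np.radians(10.4))
x,y=.6701-.005*c,-.0758-.005*s
bot.move_ptp([x,y,.13],down(10.4)); print(bot.move_linear([x,y,.010],vel=.12,stop_force=12),readout.get_tcp_pos())
bot.grasp(60); print(readout.get_grip_width(),readout.get_finger_force())
bot.move_linear([x,y,.16],vel=.15); bot.wait(.1); print(readout.get_grip_width(),readout.get_force())
x,y=.5711,-.2351
bot.move_ptp([x,y,.16],down(49.7)); bot.wait(.2)
d=vision.capture("side"); c2=cv2.cvtColor(d["color"],cv2.COLOR_RGB2BGR)
cv2.imwrite("pics/c1.png",cv2.resize(c2[100:340,160:400],(600,600),interpolation=cv2.INTER_CUBIC)); print(readout.get_clock())
```

```text
True [0.62395618 0.03104296 0.02486054] [-0.35250919 -1.4282912   4.7671113 ]
False [ 0.66609607 -0.0768645   0.01118979]
0.625183858033172 63.66187330568209
0.6274299684662217 [-0.132031  -0.2827067 -1.0523318]
37.6583
```

View pics/c1.png

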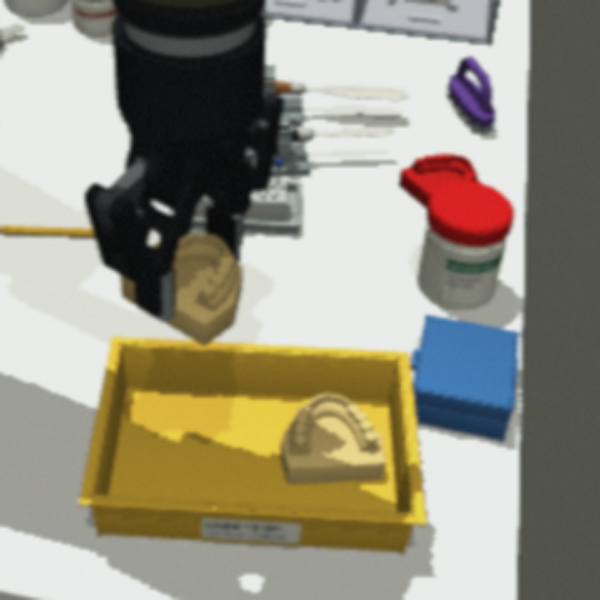

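The cast is held, but I can't tell from this view whether it is level. Checking an enlarged side crop beside the wrist view.

Run:
```python
from station import vision
import cv2, numpy as np
a=vision.capture("side")["color"][185:245,200:266,::-1]; b=vision.capture("wrist")["color"][:,:,::-1]
cv2.imwrite("pics/c2.png",np.hstack([cv2.resize(a,(396,360),interpolation=cv2.INTER_CUBIC),cv2.resize(b[130:384,100:400],(400,360),interpolation=cv2.INTER_CUBIC)]))
```

```text
(no output)
```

View pics/c2.png

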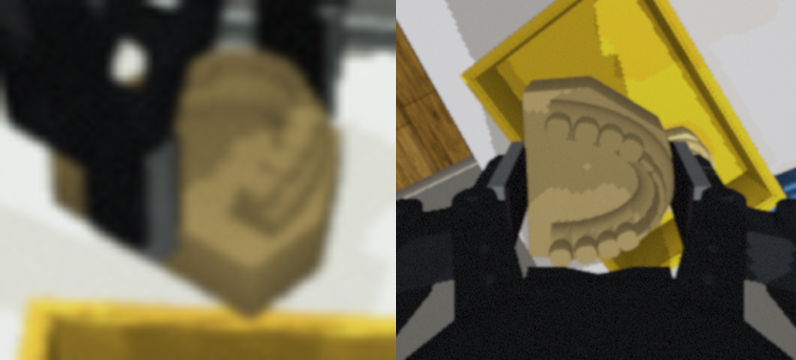

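The cast is near level, teeth up, with the fingers on its flat back and front. Lowering it with a force stop lets it settle on the floor.

Run:
```python
from station import bot, vision, order, readout
from h import *
x,y=.5711,-.2351
bot.move_linear([x,y,.07],vel=.12)
print(bot.move_linear([x,y,.0145],vel=.05,stop_force=10), readout.get_tcp_pos(),readout.get_force())
bot.open_jaws(); bot.wait(.3); print(readout.get_force()); bot.move_linear([x,y,.20],vel=.15)
bot.movej([-1.229,0.124,1.65,0,1.367,-0.083]); bot.wait(.5)
print(readout.get_clock(),readout.get_force())
for n in("top","side"):
    d=vision.capture(n); np.savez(n+"9.npz",**d)
t=np.load("top9.npz")["color"][140:240,150:390,::-1]; s=np.load("side9.npz")["color"][100:330,190:350,::-1]
cv2.imwrite("pics/f1.png",np.vstack([cv2.resize(t,(720,300),interpolation=cv2.INTER_CUBIC),np.hstack([cv2.resize(s[:115],(417,300),interpolation=cv2.INTER_CUBIC),cv2.resize(s[115:],(417,300),interpolation=cv2.INTER_CUBIC)])[:,:720]]))
```

```text
False [ 0.57142697 -0.23527252  0.01471047] [ 0.78883551 -0.3524173  -1.30720752]
[-0.14189103 -0.35323023 -0.00707717]
44.2417 [ 0.75351278 -0.30310757 -0.16771127]
```

View pics/f1.png

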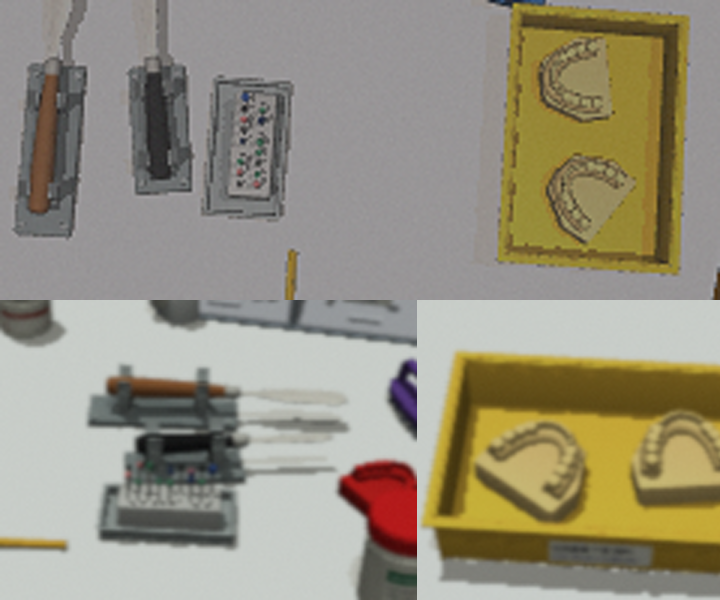

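Everything appears placed. I'll check the handle middles, block and cast numerically before handing in.

Run:
```python
from h import *
d=np.load("top9.npz"); K,T,im=d["K"],d["T"],d["color"]
h=cv2.cvtColor(im,cv2.COLOR_RGB2HSV).astype(int); H,S,V=h[...,0],h[...,1],h[...,2]
def rect(m,roi,z):
    x0,y0,x1,y1=roi; k=np.zeros(m.shape,np.uint8); k[y0:y1,x0:x1]=m[y0:y1,x0:x1]
    c=max(cv2.findContours(k,0,1)[0],key=cv2.contourArea)[:,0]; return cv2.minAreaRect((plane(K,T,c,z)[:,:2]*1000).astype(np.float32))
def rel(c,o,a):
    a=np.radians(a); u=np.array([np.cos(a),np.sin(a)]); dd=np.array(c)-o; return "along %.1f across %.1f"%(dd@u,dd@[u[1],-u[0]])
for n,m,roi,z,o,a in [("plaster",(S>90)&(H<20),(152,155,180,215),.0295,(614.7,196.7),175.3),("wax",V<70,(195,155,215,204),.0295,(630.5,107.7),183.5),
  ("cast",(S<135)&(V>110)&(H<35),(325,188,365,225),.021,(612.9,-239),174.7),("low",(S<135)&(V>110)&(H<35),(325,149,360,184),.021,(612.9,-239),174.7),
  ("block",V>133,(222,168,244,208),.026,(612.9,37),174.6)]:
    r=rect(m,roi,z); print(n,np.round(r[1],1),rel(r[0],o,a))
```

```text
plaster [ 16.9 109.1] along -2.4 across 2.4
wax [86.3 19.6] along 0.5 across 1.3
cast [53.7 66.6] along 41.4 across 0.4
low [64.9 54.2] along -49.2 across 13.7
block [31.2 60. ] along 9.0 across -3.7
```

All within tolerance. The block mask only caught part of its top, but in the picture the block spans rows 92–198 inside the tray's 78–218, so it is centred and flat.

```bash
python3 -c "
from station import order; print(order.close_job())"
```

```text
the job is handed in; nothing more can be done
None
```

The job is handed in at about 45 s of the 112 s limit: both spatulas are in their clips, the bur block is in the steel tray, and the upper cast lies teeth up in the pan's empty half; the final images looked right, but no verdict came back.

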